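Index a salvaged hard drive to the serial-number reader

ROBOT

A 6-joint arm with a two-finger parallel gripper is mounted at the origin on the work surface. World frame = base frame: x ahead of the robot, y to its left, z up, the work surface at z = 0. Lengths are in mm, angles in rad, forces in N, time in s.
With the tool pointing down it reaches from about 400 to 925 mm from the base axis. Payload 12.5 kg.
Tool frame: the origin (TCP) lies at the very end of the fingers, on their centre line; the grasp point (between the pads) lies 19 mm behind it; z points along the fingers, y is the line along which they close (so a half turn about z gives the same grasp; the last joint's range is limited). The gripper opens to 95 mm and grips with 3 to 60 N. Pads are 20 mm wide; open, the fingers measure 119 mm over their backs; the gripper's body (75 mm by 180 mm) begins 59 mm behind the grasp point.
Start: joints at [1.118, 0.491, 1.559, -0, 1.092, -0.106], TCP at [212.415, 587.815, 214.661] pointing down, gripper open.
Joint ranges: [-3.1, 3.1], [-0.84, 2.19], [0.05, 2.79], [-1.13, 4.28], [0.06, 2.93], [-2.69, 2.69]. Speed limits (rad/s): [2.22, 2.22, 2.79, 3.14, 3.14, 3.14].

INTERFACE

Orientations are given as [roll, pitch, yaw] about the fixed x, y, z axes, in that order (R = Rz(yaw) Ry(pitch) Rx(roll)).
In Python, from cell import state, imaging, env, spot_in, mark_of gives the robot as it stands. The module is installed in compiled form; this text tells all that it offers.
- The arm moves only by the tool step_arm, never from a script. Its argument "increments" is a list of rows, each an object with "slide": the shift along the tool's x, y, z in m, a list of three; "roll": the turn about the tool's z in rad. A call has 1 to 5 rows; each row is the pose to reach, as a shift and turn from the pose commanded when the call began, along the tool's axes at that moment; what a row does not reach only later rows make up. A row lasts 1/8 s, in which the tool goes at most 62.5 mm and 10.7 degrees, less where a joint would pass 70% of its speed; a pose out of reach is approached as far as the arm can. A call with a gripper value outside its range is refused whole. "fingers" is the opening, from 0 (shut) to 1 (fully open), set as the call begins (left out, the last holds). The fingers move at their own pace and stop on an object; the grip force is fixed at half the most. Time passes only in rows, so rows that repeat a pose let the fingers close. It gives the time, the measured TCP pose, the force, the opening and the grip force at its end, in the units of the state.
- state(): the state, without advancing time (a new reading comes with each control period).
- imaging.read_camera(name): name is "scene" or "side" or "wrist"; returns a dict with "color" (420x560x3 uint8, red, green, blue), "z_map" (420x560 float32, mm along the optical axis (not along the pixel's ray), 0 where there is no reading), "intrinsics" (3x3 intrinsics, pixels), "distortion" ([k1, k2, p1, p2, k3] as OpenCV has them; the pictures are not rectified), "camera_from_world" (4x4, takes a point from world to camera coordinates). Camera axes: x right, y up, looking along -z (the intrinsics and any distortion apply to the point x, -y, -z); pixel columns grow to the right and rows downward; lengths in mm; the calibration is good to about 2 mm. A picture is of the moment at which its call begins.
- env.job_done(): hands the job in; it is judged then, once.
Trained networks look in the newest picture that a camera, given by its name, has taken for a name from the list of things; names that differ only in an ending like _2 or _b are one class to them, and where a whole thing is asked for, a point or a joint stands for the part that bears it (a point fixed in the world has none). Each returns a list of dicts, best first, with "confidence" (0 to 1); they miss things now and then, are a little off and sometimes report something else, mostly with a low value. They report only what shows in the picture. A call takes as long as a camera call.
- spot_in(camera, target): "bbox" ([left, top, right, bottom] in pixels, round what is visible of it).
- mark_of(camera, target): "uv" ([column, row] in pixels: a listed point, or the origin of a listed thing).
The state is a dict: "t": time; "joints": joint angles; "qvel": joint speeds; "tau": joint torques, N m; "eef_pos": TCP position; "tcp_rot": TCP orientation; "ft_force": force on the tool from outside, world axes, zero at the start; "moment": the same for the moment, N m; "opening": opening from 0.0 (shut) to 1.0 (fully open); "grip_force": force on a finger pad.
Only numpy, scipy, OpenCV 4.12 (cv2) and the standard library are available. Lean on these libraries where they do the work, as an engineer would, in place of code of your own. Each camera call takes 0.05 s, during which the arm holds its last target. There are 200 camera calls.

TASK

On the dismantling bench, turn the round drive holder a quarter turn by its upright black handle, so that the hard drive clamped on it stops facing the round, domed serial-number reader (not the square die block) and rests in the detent there. Then let go of the handle.

Things in the scene. Friction and masses are not known exactly. Their poses are not given: they have to be found in the camera images.
- holder (a joint): angle of the holder, a 260 mm aluminium turntable (top face 44 mm above the table) on a round grey base, about its vertical centre axis; positive = counter-clockwise from above. Sprung detents at -1.571, 0 (start) and +1.571 rad pull it in from about 15 degrees either side and hold it; end stops at -1.72 and +1.72. Leaving a detent takes about 3 N at the handle.
- handle (a point): centre of the holder's only handle, an upright black cylinder of 26 mm diameter and 42 mm height on a thin shank; this point is 75 mm above the table, the grip reaching from 54 to 96 mm. It stands 95 mm from the holder's axis, on the other side from the drive, and turns with the holder; being round, it can swivel between fingers that keep their direction.
- drive (a point): middle of the top of the clamped hard drive, a flat steel block 100 x 70 x 10 mm with a blank white label between two low black rails; 56 mm above the table, 66 mm from the holder's axis, which lies between drive and handle on the line joining them. Its x axis points outward from the holder's axis through the drive.
- reader: serial-number reader: round white post of 56 mm diameter on a 68 mm dark foot, black dome on top, 79 mm high; fixed 210 mm from the holder's axis, a quarter turn to one side of the drive's start. Origin at the centre of its underside; its x axis lies along the line to the holder's axis. Across the holder stands a square steel die block, 66 mm wide, 42 mm high, not wanted.

How it is judged (in metres and radians):
At the end, for the whole second after the job is handed in: The clamped drive faces the domed reader: it lies on the reader's side of the holder and the line from the holder's axis through the drive points at the reader within 10 degrees (the detent by the reader); the holder is at rest (horizontal distance between drive and reader below 0.165 m and angle between the x axis of drive and the x axis of reader, either way round below 0.18 rad and velocity of joint holder between -0.1 and 0.1 rad/s); the robot touches nothing.
It also fails if it takes over 38 s, if anything falls off the work surface, if the arm or the gripper's body presses on something with over 40 N, if the wrist force passes 120 N, or if a joint passes its speed limit or range.

## Working session

There is one attempt and no reset: what is moved stays moved. The work goes in short steps, Python scripts to look and compute and a tool call to move; the robot and the scene stay as the last step left them, time stands still between calls to the robot, and variables do not carry over. Pictures are saved under pics/ and viewed, at most 10 in all, crops included, and the job is handed in when it is done.

Besides the shell and the picture viewer there is one more tool, called after ">>>" by a JSON object that holds its "name" and its "arguments". step_arm: Moves the arm, as the interface text tells. Its arguments: {"type":"object","properties":{"increments":{"type":"array"},"fingers":{"type":"number"}},"required":["increments"]}

```bash
mkdir -p pics; cat > h.py <<'E'
import numpy as np, cv2
from cell import state, imaging, env, spot_in, mark_of
def world(c,uv,h):
    K=np.array(c["intrinsics"],float);D=np.array(c["distortion"],float);T=np.array(c["camera_from_world"],float)
    x,y=cv2.undistortPoints(np.array([[uv]],float),K,D)[0,0]
    d=T[:3,:3].T@np.array([x,-y,-1.]);o=-T[:3,:3].T@T[:3,3]
    return o+d*(h-o[2])/d[2]
E
python3 - <<'E'
from h import *
print(state())
ims=[]
for n in ("scene","side"):
    c=imaging.read_camera(n);cv2.imwrite(f"pics/{n}1.png",c["color"][:,:,::-1])
    for t,h in (("handle",75),("drive",56),("reader",0)):
        for m in mark_of(n,t)[:3]: print(n,t,np.round(m["uv"]),round(m["confidence"],2),world(c,m["uv"],h).round(1))
E
```

```text
{'t': 0.0, 'joints': array([ 1.11835745e+00,  4.91556002e-01,  1.55947924e+00, -3.14180731e-05,
        1.09169913e+00, -1.05587645e-01]), 'qvel': array([-0.00054125,  0.0002773 , -0.00114684, -0.00176032, -0.00012339,
        0.00131169]), 'tau': array([-9.62730774e-04, -6.12654161e+01, -2.58176619e+01,  6.92340592e-02,
        4.83113027e-02, -7.35503886e-05]), 'eef_pos': array([212.32586811, 587.55293072, 214.05370484]), 'tcp_rot': array([-3.14045436e+00, -9.26176800e-05,  2.79475587e+00]), 'ft_force': array([-0.14772394,  0.93670789,  0.25574174]), 'moment': array([0.00040427, 0.05169908, 0.01931223]), 'grip_force': 0.0, 'opening': 0.9987320182466027}
scene handle [271. 110.] 0.92 [ 457.3 -123.    75. ]
scene drive [224. 192.] 0.95 [613.2 -62.8  56. ]
scene reader [139. 141.] 0.68 [ 625.  -290.4    0. ]
side handle [282. 301.] 0.69 [ 462.5 -121.1   75. ]
side handle [459. 336.] 0.23 [ 567.9 -298.9   75. ]
side drive [326. 227.] 0.68 [608.9 -67.1  56. ]
side reader [459. 338.] 0.64 [ 621.6 -289.6    0. ]
```

View pics/scene1.png

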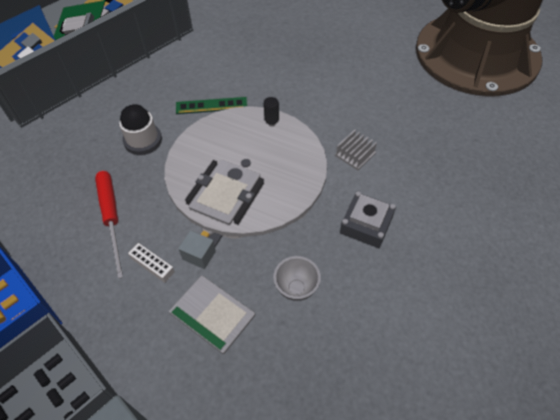

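The scene picture shows the black handle at (271,110), the drive at (224,192), the domed reader at (138,128) and the die block at (368,218). The two cameras agree on handle (460,-122), axis (549,-88) and reader (623,-290). The drive–handle distance comes out at 161 mm, as it should. The turn is clockwise, and the handle ends near (515,0). The finger direction already suits the middle of the arc, so I'll move over now.

>>> {"name": "step_arm", "arguments": {"increments": [{"slide":[-0.051,-0.03,0]},{"slide":[-0.103,-0.061,0]},{"slide":[-0.154,-0.091,0]},{"slide":[-0.206,-0.122,0]},{"slide":[-0.257,-0.152,0]}]}}

```text
invalid input at $.increments[0]: expected keys slide, roll
```

>>> {"name": "step_arm", "arguments": {"increments": [{"slide":[-0.051,-0.03,0],"roll":0},{"slide":[-0.103,-0.061,0],"roll":0},{"slide":[-0.154,-0.091,0],"roll":0},{"slide":[-0.206,-0.122,0],"roll":0},{"slide":[-0.257,-0.152,0],"roll":0}]}}

```text
t: 1.02
eef_pos: [403.5, 355.9, 214.9]
tcp_rot: [3.141, 0.0, 2.795]
ft_force: [1.0, 0.3, 0.9]
opening: 1.001
grip_force: 0.0
```

>>> {"name": "step_arm", "arguments": {"increments": [{"slide":[-0.022,-0.043,0],"roll":0},{"slide":[-0.044,-0.086,0],"roll":0},{"slide":[-0.066,-0.13,0],"roll":0},{"slide":[-0.088,-0.173,0],"roll":0},{"slide":[-0.109,-0.216,0],"roll":0}]}}

```text
t: 1.65
eef_pos: [431.6, 115.8, 214.8]
tcp_rot: [3.141, 0.001, 2.795]
ft_force: [0.6, -0.1, 0.2]
opening: 1.001
grip_force: 0.0
```

>>> {"name": "step_arm", "arguments": {"increments": [{"slide":[-0.022,-0.043,0],"roll":0},{"slide":[-0.044,-0.086,0],"roll":0},{"slide":[-0.066,-0.13,0],"roll":0},{"slide":[-0.088,-0.173,0],"roll":0},{"slide":[-0.109,-0.216,0],"roll":0}]}}

```text
t: 2.28
eef_pos: [460.7, -124.6, 214.8]
tcp_rot: [3.141, 0.001, 2.795]
ft_force: [0.9, 0.8, 0.6]
opening: 0.998
grip_force: 0.0
```

```bash
python3 - <<'E'
from h import *
for n in ("wrist","scene","side"):
    c=imaging.read_camera(n);cv2.imwrite(f"pics/{n}2.png",c["color"][:,:,::-1])
    for t,h in (("handle",75),("drive",56)):
        for m in mark_of(n,t)[:2]: print(n,t,np.round(m["uv"]),round(m["confidence"],2),world(c,m["uv"],h).round(1))
s=state();print(s["eef_pos"],s["tcp_rot"],s["joints"])
E
```

```text
wrist handle [285. 194.] 0.87 [ 459.5 -118.3   75. ]
scene handle [272. 114.] 0.86 [ 462.1 -116.4   75. ]
scene drive [220. 191.] 0.86 [616.2 -67.7  56. ]
side handle [281. 301.] 0.89 [ 461.7 -120.1   75. ]
side drive [326. 227.] 0.63 [610.1 -68.   56. ]
[ 460.60349573 -121.89670481  214.75606328] [3.14145760e+00 1.28061235e-04 2.79623170e+00] [-3.97552606e-01  2.80482121e-01  1.91051913e+00  1.73962754e-04
  9.50470566e-01 -1.62308910e+00]
```

View pics/wrist2.png

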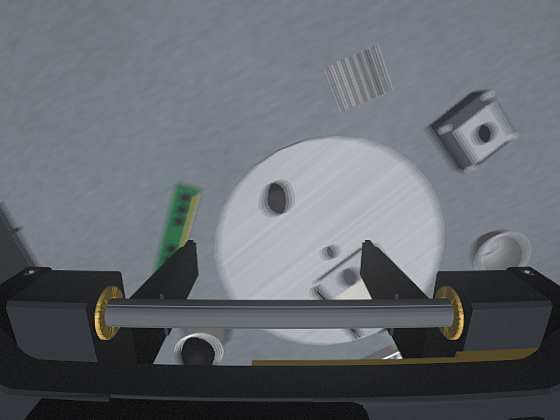

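The wrist picture shows the handle at (278,198), centred between the open fingers (tips about (195,245) and (368,245)), with nothing tall beneath them. All three cameras put the handle at about (460.5,-119.5), so I'll descend.

>>> {"name": "step_arm", "arguments": {"increments": [{"slide":[0,0.002,0.045],"roll":0},{"slide":[0,0.002,0.09],"roll":0},{"slide":[0,0.002,0.13],"roll":0},{"slide":[0,0.002,0.153],"roll":0},{"slide":[0,0.002,0.157],"roll":0}]}}

```text
t: 3.35
eef_pos: [460.9, -120.2, 56.6]
tcp_rot: [3.141, -0.002, 2.796]
ft_force: [0.3, 0.3, -0.1]
opening: 1.0
grip_force: 0.0
```

>>> {"name": "step_arm", "arguments": {"increments": [{"slide":[0,0,0],"roll":0},{"slide":[0,0,0],"roll":0},{"slide":[0,0,0],"roll":0},{"slide":[0,0,0],"roll":0},{"slide":[0,0,0],"roll":0}], "fingers": 0}}

```text
t: 3.98
eef_pos: [461.4, -121.0, 57.8]
tcp_rot: [3.142, 0.0, 2.795]
ft_force: [0.6, -0.4, -0.2]
opening: 0.532
grip_force: 0.0
```

>>> {"name": "step_arm", "arguments": {"increments": [{"slide":[0,0,0],"roll":0},{"slide":[0,0,0],"roll":0},{"slide":[0,0,0],"roll":0},{"slide":[0,0,0],"roll":0},{"slide":[0,0,0],"roll":0}]}}

```text
t: 4.6
eef_pos: [460.4, -121.0, 57.5]
tcp_rot: [-3.141, -0.002, 2.795]
ft_force: [-5.7, -2.8, 1.6]
opening: 0.267
grip_force: 30.0
```

```bash
python3 - <<'E'
from h import *
s=state();print(s["t"],s["eef_pos"],s["ft_force"],s["opening"],s["grip_force"])
# fit axis from handle/drive averages, arc in tool axes
H=np.array([461,-120.]);D=np.array([611.5,-66.])
u=(D-H)/np.linalg.norm(D-H);C=(H+95*u+D-66*u)/2
R=np.array([623,-290.]);print("C",C,"reader dist",np.linalg.norm(R-C),"turn",np.degrees(np.arctan2(*(R-C)[::-1])-np.arctan2(u[1],u[0])))
a0=np.arctan2(-u[1],-u[0]);y=2.795
for d in range(6,97,6):
    a=a0-np.radians(d);p=C+95*np.array([np.cos(a),np.sin(a)])-(C-95*u)
    print(d,np.round([p@[np.cos(y),np.sin(y)],p@[np.sin(y),-np.cos(y)]],1))
E
```

```text
4.6 [ 460.44688823 -120.95859666   57.48018174] [-5.72853157 -2.81990636  1.58475696] 0.2665876448003516 30.000278055667877
C [549.89806199 -88.10302095] reader dist 214.72373760601786 turn -89.83411121486073
6 [5.9 8. ]
12 [11.  16.5]
18 [15.1 25.6]
24 [18.3 35. ]
30 [20.5 44.7]
36 [21.6 54.6]
42 [21.7 64.5]
48 [20.8 74.4]
54 [18.8 84.2]
60 [15.8 93.7]
66 [ 11.9 102.8]
72 [  7.  111.5]
78 [  1.2 119.6]
84 [ -5.3 127. ]
90 [-12.7 133.8]
96 [-20.6 139.7]
```

The handle is gripped (opening 25 mm, 30 N). Next I swing it along the arc in 6° rows.

>>> {"name": "step_arm", "arguments": {"increments": [{"slide":[0.006,0.008,0],"roll":0},{"slide":[0.011,0.0165,0],"roll":0},{"slide":[0.015,0.0255,0],"roll":0},{"slide":[0.018,0.035,0],"roll":0},{"slide":[0.0205,0.0445,0],"roll":0}]}}

```text
t: 5.22
eef_pos: [456.4, -71.8, 57.3]
tcp_rot: [-3.142, -0.002, 2.794]
ft_force: [-4.0, -2.8, -3.7]
opening: 0.269
grip_force: 30.0
```

Forces stay low and the handle follows. Relative to 30°, the next rows run 36 to 60°.

>>> {"name": "step_arm", "arguments": {"increments": [{"slide":[0.001,0.01,0],"roll":0},{"slide":[0.001,0.02,0],"roll":0},{"slide":[0,0.03,0],"roll":0},{"slide":[-0.0015,0.0395,0],"roll":0},{"slide":[-0.0045,0.049,0],"roll":0}]}}

```text
t: 5.85
eef_pos: [478.2, -27.1, 57.5]
tcp_rot: [-3.141, -0.001, 2.795]
ft_force: [-3.1, -6.4, -9.6]
opening: 0.27
grip_force: 30.0
```

>>> {"name": "step_arm", "arguments": {"increments": [{"slide":[-0.004,0.009,0],"roll":0},{"slide":[-0.009,0.018,0],"roll":0},{"slide":[-0.0145,0.026,0],"roll":0},{"slide":[-0.021,0.0335,0],"roll":0},{"slide":[-0.0285,0.04,0],"roll":0}]}}

```text
t: 6.48
eef_pos: [518.9, 0.7, 57.6]
tcp_rot: [-3.141, -0.0, 2.795]
ft_force: [-4.2, -7.8, -6.4]
opening: 0.267
grip_force: 30.0
```

>>> {"name": "step_arm", "arguments": {"increments": [{"slide":[0,0,0],"roll":0},{"slide":[0,0,0],"roll":0},{"slide":[0,0,0],"roll":0}]}}

```text
t: 6.85
eef_pos: [518.6, 0.5, 57.6]
tcp_rot: [3.141, 0.0, 2.795]
ft_force: [1.3, 0.8, -10.6]
opening: 0.269
grip_force: 30.0
```

```bash
python3 - <<'E'
from h import *
C=np.array([550,-88.])
for n in ("scene","side"):
    c=imaging.read_camera(n);cv2.imwrite(f"pics/{n}3.png",c["color"][:,:,::-1])
    for t,h in (("handle",75),("drive",56)):
        for m in mark_of(n,t)[:2]:
            w=world(c,m["uv"],h);v=(w[:2]-C)*(1 if t=="drive" else -1)
            print(n,t,np.round(m["uv"]),round(m["confidence"],2),w.round(1),np.degrees(np.arctan2(v[1],v[0])).round(1))
s=state();print(s["eef_pos"],s["ft_force"])
E
```

```text
scene handle [298. 174.] 0.76 [521.1   2.5  75. ] -72.3
scene drive [205. 144.] 0.89 [ 573.3 -156.6   56. ] -71.3
side handle [243. 224.] 0.77 [519.2   7.   75. ] -72.1
[5.18479233e+02 4.09976302e-01 5.75999051e+01] [  1.27357501   2.53601969 -10.01838426]
```

View pics/scene3.png

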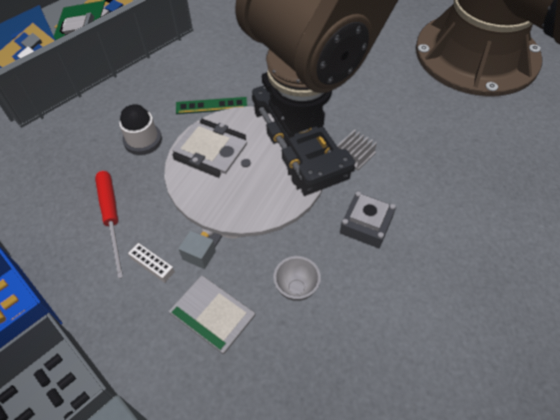

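The scene picture shows the drive, now at (209,147), facing the domed reader at (138,128), with the gripper on the handle near (300,170). The angle is about -72° against the reader's -70°, which is inside the detent. I'll release and lift.

>>> {"name": "step_arm", "arguments": {"increments": [{"slide":[0,0,0],"roll":0},{"slide":[0,0,0],"roll":0},{"slide":[0,0,0],"roll":0},{"slide":[0,0,0],"roll":0},{"slide":[0,0,0],"roll":0}], "fingers": 0.8}}

```text
t: 7.78
eef_pos: [518.5, 0.3, 57.7]
tcp_rot: [3.141, 0.0, 2.795]
ft_force: [0.2, 0.3, -0.3]
opening: 0.741
grip_force: 0.0
```

>>> {"name": "step_arm", "arguments": {"increments": [{"slide":[0,0,0],"roll":0},{"slide":[0,0,-0.02],"roll":0},{"slide":[0,0,-0.05],"roll":0},{"slide":[0,0,-0.09],"roll":0},{"slide":[0,0,-0.13],"roll":0}]}}

```text
t: 8.4
eef_pos: [518.2, 0.4, 188.8]
tcp_rot: [-3.142, -0.0, 2.795]
ft_force: [0.0, 0.8, -0.6]
opening: 0.802
grip_force: 0.0
```

>>> {"name": "step_arm", "arguments": {"increments": [{"slide":[0,0,0],"roll":0},{"slide":[0,0,0],"roll":0},{"slide":[0,0,0],"roll":0},{"slide":[0,0,0],"roll":0}]}}

```text
t: 8.9
eef_pos: [518.2, 0.3, 186.7]
tcp_rot: [-3.141, -0.002, 2.795]
ft_force: [0.4, -0.5, 0.2]
opening: 0.8
grip_force: 0.0
```

```bash
python3 - <<'E'
from h import *
C=np.array([550,-88.])
for n in ("scene","side"):
    c=imaging.read_camera(n);cv2.imwrite(f"pics/{n}4.png",c["color"][:,:,::-1])
    for t,h in (("handle",75),("drive",56),("reader",0)):
        for m in mark_of(n,t)[:1]:
            w=world(c,m["uv"],h);v=(w[:2]-C)*(-1 if t=="handle" else 1)
            print(n,t,np.round(m["uv"]),round(m["confidence"],2),w.round(1),np.degrees(np.arctan2(v[1],v[0])).round(1))
s=state();print(s["eef_pos"],s["ft_force"],s["opening"],s["t"])
E
```

```text
scene handle [300. 170.] 0.61 [514.6  -1.   75. ] -67.8
scene drive [208. 147.] 0.62 [ 573.3 -147.9   56. ] -68.7
scene reader [139. 142.] 0.96 [ 626.5 -289.5    0. ] -69.2
side handle [247. 226.] 0.64 [5.203e+02 4.000e-01 7.500e+01] -71.4
side drive [358. 275.] 0.86 [ 571.4 -153.5   56. ] -71.9
side reader [460. 336.] 0.66 [ 624.4 -289.2    0. ] -69.7
[5.18456050e+02 3.33218828e-01 1.87589014e+02] [0.29614759 0.21156327 0.67774019] 0.7992985552741684 9.3
```

View pics/scene4.png

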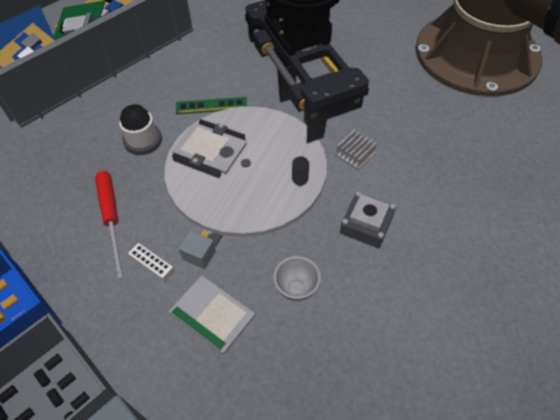

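The final picture shows the drive at (209,147) facing the reader at (138,128), the handle free at (300,171) and the gripper clear above it. The measured angles agree within about 2°, so I'm handing the job in.

```bash
python3 -c "
from cell import env
print(env.job_done())"
```

```text
the job is handed in; nothing more can be done
None
```

The holder was turned a quarter turn clockwise into the detent, so the drive faces the domed reader within about 2° by camera; the handle was released, the gripper lifted clear, and the job handed in at about 9 s (no verdict was returned).

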